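Tip the nuts out of a four-bay tray

TASK

Bring the blue four-bay tray by its middle handle to the round steel dish, stand it on the bench with the nut bay's corner at the dish, and let go. Take the rim wire over the opposite corner and lift it, so that the tray tips on the foot under the nut corner and both nuts, and nothing else, slide out into the dish; then let it down onto its four feet and let go. Finally carry the tray by its handle back to where it stood at first and leave it there with its other parts still in it; spill no nut, and do not push the things standing round about.

Things in the scene. Friction and masses are not known exactly. Their poses are not given: they have to be found in the camera images.
- tray: blue steel tray, 0.38 kg (0.75 to 0.95 kg loaded), 180 x 180 mm, corners cut off at 45 degrees, on four legs. Origin: under its centre at foot level; x, y along its sides, z up. Floor 70 mm up, walls 40 mm high. Dividers along x and y make four bays: nuts in the +x +y one, one part in each other. Floor slippery (friction about 0.22): parts slide from 10 to 15 degrees; carry it level and smoothly.
- tray_handle (a point): middle of the tray's handle: a steel bail over the centre with a black grip sleeve 16 mm in diameter and 50 mm long, lying along the tray's x axis; this point is on its axis, 142 mm above the tray's feet. Two 8 mm uprights stand 33 mm either side of it.
- nut_lip (a point): middle of the outer edge of the nut bay's pour lip, 100 mm from the tray's centre on the +x +y diagonal, 70 mm above the feet, on the floor's top. Each cut corner has no wall: a gap 72 mm wide and 35 mm high under the rim wire empties that bay alone. Tipped straight on this corner the bay empties at 35 to 42 degrees; at 39 the lip is 43 mm above the bench, 60 mm farther out than the foot stood.
- nut_foot (a point): lowest point of the rubber foot under the nut corner, 80 mm from the tray's centre on the diagonal; each corner has such a leg, 16 to 22 mm thick. The foot's end is a hemisphere of 8 mm radius, on which the tray rolls over when the corner across from it is lifted. Tipped, the leg leans outward: stand this point 30 to 45 mm clear of the dish's rim, or the leg will press on the rim.
- far_rim (a point): on the axis of the 9 mm round steel rim wire, middle of the straight 76 mm that crosses the gap at the corner diagonally across from the nut bay (-x -y), square to the diagonal, 89 mm from the tray's centre, 110 mm above the feet. Gripped from above with the fingers closing along the diagonal, the wire turns between the fingers as the tray tips.
- dish: round shallow magnetic parts dish of bright steel, held fast to the bench: 152 mm outside diameter at the rim, rim 23 mm high, inner floor about 6 mm above the bench and 110 mm across, flared sides. Origin: centre of its underside.
- nut_a: first nut, bright steel hexagon nut, 30 mm across flats, 34 mm across corners, 16 mm thick, 60 g; lies flat at the start in the tray's nut bay, with the other nut. Origin: centre of its underside.
- nut_b: second nut, bright steel hexagon nut, 30 mm across flats, 34 mm across corners, 16 mm thick, 60 g; lies flat at the start in the tray's nut bay, with the other nut. Origin: centre of its underside.
- bearing: ball bearing, 52 mm diameter, 15 mm thick, lying flat alone in one of the other bays; origin: centre of its underside. It stays in its bay.
- elbow: brass pipe elbow, 46 x 50 x 25 mm, alone in one of the other bays; origin: centre of its underside. It stays in its bay.
- bolt: steel hexagon bolt, 70 mm long, head 27 mm, lying alone in one of the other bays; origin: under its middle. It stays in its bay.
- flange: loose grey pipe flange, 94 mm diameter, 31 mm high, standing beyond the dish; origin: centre of its underside. A bystander, to be left where it is.
- wood_block: loose wooden block, 45 x 90 x 35 mm, lying near the bench's front edge on the right; origin: centre of its underside. A bystander, to be left where it is.

How it is judged:
By the outcome, as a careful person would: the job done as asked, in the order asked, and still so for the second after the job is handed in, with the robot touching nothing.
It also fails if it takes over 61 s, if anything falls off the work surface, if the arm or the gripper's body presses on something with over 40 N, if the wrist force passes 120 N, or if a joint passes its speed limit or range.

ROBOT

A 7-joint arm with a two-finger parallel gripper is mounted at the origin on a cart in front of the work surface, level with it; the furniture and walls round the work are solid. World frame = base frame: x ahead of the robot, y to its left, z up, the work surface at z = 0. Lengths are in m, angles in rad, forces in N, time in s.
With the tool pointing down it reaches from about 0.4 to 0.925 m from the base axis. Payload 5.6 kg.
Tool frame: the origin (TCP) lies at the very end of the fingers, on their centre line; the grasp point (between the pads) lies 19 mm behind it (grasp_offset is the distance from the TCP to the grasp point, in m); z points along the fingers, y is the line along which they close (so a half turn about z gives the same grasp; the last joint's range is limited). The gripper opens to 85 mm and grips with 20 to 120 N. Pads are 22 mm wide; open, the fingers measure 114 mm over their backs; the gripper's body (76 mm by 85 mm) begins 54 mm behind the grasp point. The pads swing forward as they close: fully open they stand 13 mm farther back than shut.
Start: joints at [-1.296, 0.468, -0.012, 1.603, 0.006, 1.071, -0.056], TCP at [0.203, 0.617, 0.231] pointing down, gripper open.
Joint ranges: [-2.53, 2.53], [-0.31, 2.02], [-1.57, 1.55], [0.28, 2.44], [-1.29, 4.43], [0.15, 1.84], [-2.92, 2.92]. Speed limits (rad/s): [2.57, 2.57, 3.14, 3.14, 3.14, 3.14, 3.14].

INTERFACE

Orientations are given as a 3x3 rotation matrix whose columns are the frame's x, y, z axes.
In Python, from plant import observe, capture, job_done, grasp_offset gives the robot as it stands. The module is installed in compiled form; this text tells all that it offers.
- The arm moves only by the tool drive_tool, never from a script. Its argument "moves" is a list of rows, each an object of numbers: "tx", "ty", "tz": the shift along the tool's x, y, z in cm; "turn": the turn about the tool's z in degrees; "jaw": the finger opening in cm, from 0 to 8.54. A call has 1 to 8 rows; each row shifts and turns the commanded pose from where the row before left it, along the tool's axes as they then stand; what a row does not reach is not made up. A row lasts 1/10 s, in which the tool goes at most 50 mm and 8.59 degrees, less where a joint would pass 70% of its speed; a pose out of reach is approached as far as the arm can. A call is refused whole if a number of a shift passes 5 or a number of a turn 8.59, either way. A call with a gripper value outside its range is refused whole. The fingers move at their own pace and stop on an object; "grip_force" is the grip in N (left out, the last holds). Time passes only in rows, so rows that do not move let the fingers close. It gives the time, the measured TCP pose, the force, the opening and the grip force at its end, in the units of the state.
- observe(): the state, without advancing time (a new reading comes with each control period).
- capture(name): name is "side" or "top" or "wrist"; returns a dict with "pixels" (480x640x3 uint8, red, green, blue), "fovy" (degrees; the focal length in pixels is half the picture's height over the tangent of half this angle, whatever the lens; pixels are square), "cx", "cy" (the principal point, pixels), "eye" and "attitude" of the camera in the world. Camera axes: x right, y down, z forward; pixel columns grow to the right and rows downward; lengths in m; the calibration is good to about 2 mm. A picture is of the moment at which its call begins. There is no depth.
- job_done(): hands the job in; it is judged then, once.
The state is a dict: "time_s": time; "q": joint angles; "dq": joint speeds; "tau": joint torques, N m; "tool_pos": TCP position; "orientation": TCP orientation; "wrist_force": force on the tool from outside, world axes, zero at the start; "moment": the same for the moment, N m; "width": finger opening in m; "grasp_force": force on a finger pad.
Only numpy, scipy, OpenCV 4.12 (cv2) and the standard library are available. Lean on these libraries where they do the work, as an engineer would, in place of code of your own. Each camera call takes 0.05 s, during which the arm holds its last target. There are 200 camera calls.

## Working session

There is one attempt and no reset: what is moved stays moved. The work goes in short steps, Python scripts to look and compute and a tool call to move; the robot and the scene stay as the last step left them, time stands still between calls to the robot, and variables do not carry over. Pictures are saved under pics/ and viewed, at most 10 in all, crops included, and the job is handed in when it is done.

Besides the shell and the picture viewer there is one more tool, called by a JSON object that holds its "op" and its "data", one argument or row to a line. drive_tool: Moves the arm, as the interface text tells. Its arguments: {"type":"object","properties":{"moves":{"type":"array"},"grip_force":{"type":"number"}},"required":["moves"]}

```bash
mkdir -p pics; cat > h.py <<'E'
import numpy as np, cv2
from plant import observe, capture, job_done, grasp_offset
def cam(n):
    c=capture(n); c['K']=240/np.tan(np.radians(c['fovy'])/2); return c
def ray(c,u,v):
    d=np.array([(u-c['cx'])/c['K'],(v-c['cy'])/c['K'],1.]); return np.array(c['attitude'])@d
def hit(c,u,v,z):
    d=ray(c,u,v); e=np.array(c['eye']); return e+d*(z-e[2])/d[2]
def proj(c,p):
    q=np.array(c['attitude']).T@(np.array(p)-np.array(c['eye'])); return c['cx']+c['K']*q[0]/q[2], c['cy']+c['K']*q[1]/q[2]
def save(c,name,crop=None,s=1):
    im=c['pixels'][:,:,::-1]
    if crop: a,b,w,h=crop; im=im[b:b+h,a:a+w]
    cv2.imwrite('pics/'+name,cv2.resize(im,None,fx=s,fy=s,interpolation=cv2.INTER_CUBIC))
E
python3 - <<'E'
from h import *
np.set_printoptions(precision=4,suppress=True)
o=observe(); print(o['time_s'],o['tool_pos'],o['orientation'],o['wrist_force'],o['width'],grasp_offset)
for n in('top','side'):
    c=cam(n); print(n,c['eye'],c['attitude'],c['fovy'],c['cx'],c['cy']); save(c,n+'0.png')
E
```

```text
0.0 [0.203  0.6169 0.2303] [[-0.9499  0.3125 -0.0004]
 [ 0.3125  0.9499 -0.0017]
 [-0.0001 -0.0018 -1.    ]] [0.1543 0.6322 0.3303] 0.08569441937845663 0.0187
top [0.3115 0.0365 1.0917] [[ 0.0744 -0.9751  0.2088]
 [-0.9972 -0.073   0.0143]
 [ 0.0013 -0.2093 -0.9778]] 53.99077492284422 314.49927702328733 232.84721707183314
side [-0.0096 -0.7338  0.9354] [[ 0.8148 -0.3852  0.4332]
 [-0.5797 -0.5374  0.6125]
 [-0.0031 -0.7502 -0.6612]] 51.28720840460116 311.45662074268233 232.9559512163434
```

View pics/top0.png

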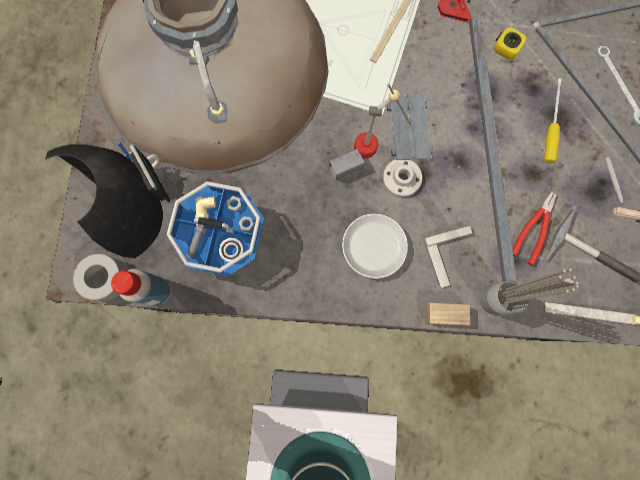

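View pics/side0.png

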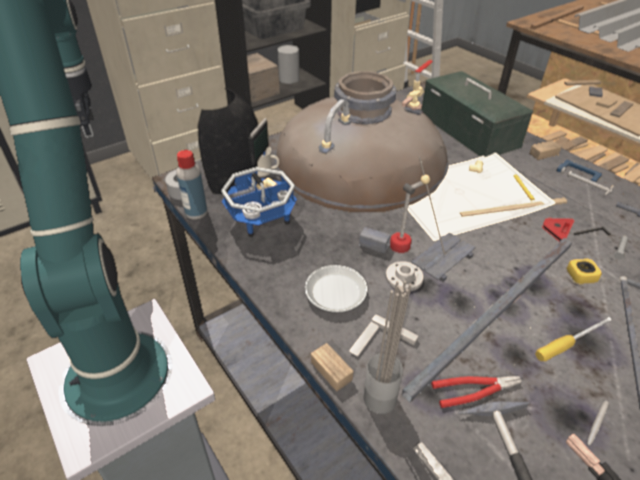

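Top: tray about (216,228), nuts (233,203) and (246,223), dish (375,246), flange (403,178), wood block (450,314). Enlarging the tray and dish.

```bash
python3 - <<'E'
from h import *
c=cam('top'); save(c,'t1.png',(156,172,130,110),6)
s=cam('side'); save(s,'s1.png',(205,155,180,165),4)
E
```

```text
(no output)
```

View pics/t1.png

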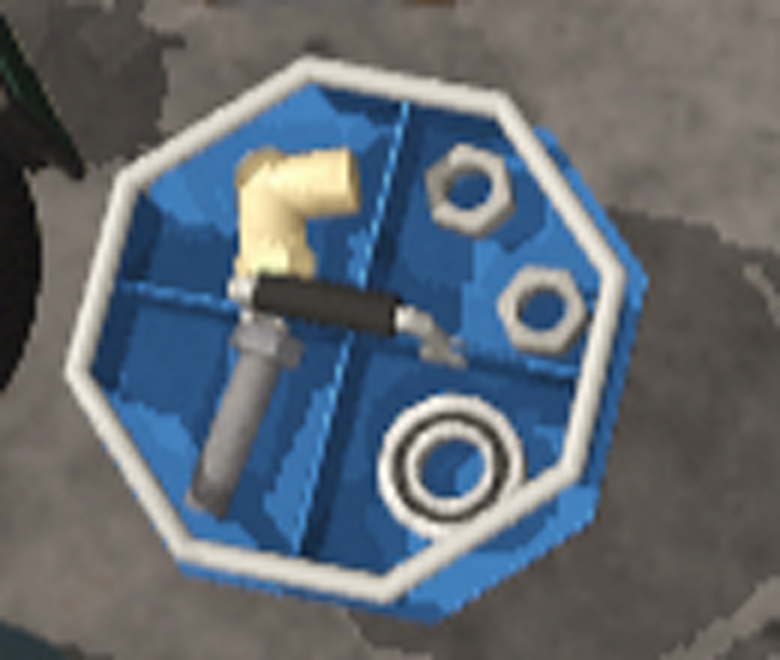

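View pics/s1.png

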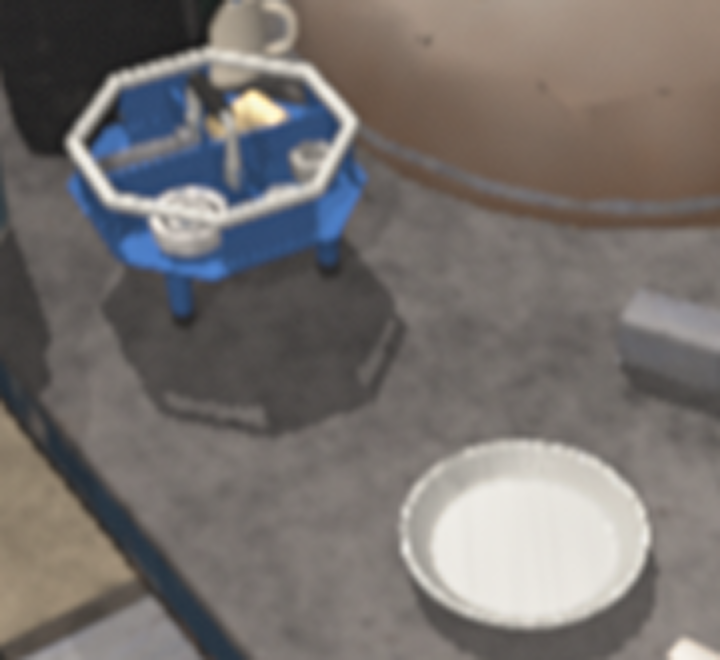

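The crop shows the nut bay at the upper right (cut rim side from (500,105) to (617,275)), the sleeve running from (250,290) to (400,313), and the far wire from (75,370) to (183,550). In the side crop, the dish rim spans (400..650, 437..627).

```bash
python3 - <<'E'
from h import *
np.set_printoptions(precision=4,suppress=True)
c=cam('top'); s=cam('side')
V=np.array([(310,68),(500,103),(617,275),(573,470),(383,592),(183,550),(75,370),(127,182)])/6+[156,172]
P=np.array([hit(c,u,v,.110) for u,v in V])[:,:2]
print(P,P.mean(0)); ctr=P.mean(0)
print('edge len',np.linalg.norm(P-np.roll(P,-1,0),axis=1))
M=(P+np.roll(P,-1,0))/2-ctr
print('apothem',np.linalg.norm(M,axis=1),'ang',np.degrees(np.arctan2(M[:,1],M[:,0])))
# sleeve
for u,v in((250,290),(402,313)): print(hit(c,156+u/6,172+v/6,.142))
a=[hit(c,156+u/6,172+v/6,.142) for u,v in((250,290),(402,313))]; print('sleeve mid',(a[0]+a[1])/2)
# side rim
W=np.array([(215,55),(308,68),(353,125),(318,188),(225,218),(117,208),(72,143),(120,78)])/4+[205,155]
Q=np.array([hit(s,u,v,.110) for u,v in W])[:,:2]; print('side ctr',Q.mean(0))
for c_,n in((c,'top'),(s,'side')):
    m=cv2.inRange(c_['pixels'],(165,165,160),(255,255,255))
    k,l,st,ce=cv2.connectedComponentsWithStats(m)
    for i in range(1,k):
        if st[i,4]>800: 
            cnt=cv2.findContours((l==i).astype('uint8'),0,1)[0][0][:,0]
            pts=np.array([hit(c_,u,v,.023)[:2] for u,v in cnt])
            (x,y),r=cv2.minEnclosingCircle(pts.astype('float32')); 
            A=np.c_[2*pts,np.ones(len(pts))]; f=np.linalg.lstsq(A,(pts**2).sum(1),rcond=None)[0]
            print(n,st[i],'mec',x,y,r,'fit',f[:2],np.sqrt(f[2]+f[:2]@f[:2]))
for nm,(u,v,z) in dict(flange=(403,177,.03),block=(450,314,.035),bottle=(127,283,.2),cyl=(95,277,.08),maskedge=(160,235,.05),straight=(446,285,.01),clamp=(366,146,.05),blk2=(335,168,.04),blk2r=(332,180,.04)).items(): print(nm,hit(c,u,v,z))
E
```

```text
[[0.6138 0.2913]
 [0.6058 0.2211]
 [0.5451 0.1725]
 [0.4735 0.1809]
 [0.4255 0.2426]
 [0.435  0.3142]
 [0.4961 0.3608]
 [0.5662 0.3518]] [0.5201 0.2669]
edge len [0.0707 0.0778 0.0721 0.0781 0.0722 0.0769 0.0706 0.0769]
apothem [0.0903 0.0893 0.0909 0.0896 0.0906 0.0892 0.0901 0.0887] ang [  -6.8034  -51.7484  -96.8611 -142.0226  172.7057  127.6914   82.9562
   38.0299]
[0.5227 0.2939 0.142 ]
[0.5185 0.2406 0.142 ]
sleeve mid [0.5206 0.2673 0.142 ]
side ctr [0.5217 0.2688]
top [ 306    0  114  115 8006] mec 1.0366610288619995 -0.03579214587807655 0.19530446827411652 fit [ 1.0314 -0.0281] 0.1376907528495466
top [ 167  182   93   90 1038] mec 0.539869487285614 0.28944024443626404 0.1089816465973854 fit [0.5398 0.2893] 0.10334163637292713
top [ 342  214   66   65 3040] mec 0.5211130976676941 -0.08813151717185974 0.07607150077819824 fit [ 0.5212 -0.088 ] 0.0747544484913851
top [  73  254   45   45 1009] mec 0.402291864156723 0.541251540184021 0.05110309273004532 fit [0.4026 0.5435] 0.04866980162820868
top [ 253  405  144   75 4319] mec 0.09012322127819061 0.0017623528838157654 0.16537410
[... 316 characters left out ...]
932
side [ 305  265   63   47 2193] mec 0.5206300616264343 -0.08598950505256653 0.07718852907419205 fit [ 0.5204 -0.0865] 0.07522209318589866
side [ 150  299   64  130 3164] mec 0.07821749150753021 -0.017616000026464462 0.16702131927013397 fit [ 0.0697 -0.0366] 0.11564393730279897
side [  27  343   65  136 4158] mec -0.11398637294769287 -0.016858145594596863 0.15935884416103363 fit [-0.107  -0.0165] 0.10893701809013918
flange [ 0.6885 -0.1466  0.03  ]
block [ 0.3764 -0.2607  0.035 ]
bottle [0.3787 0.3961 0.2   ]
cyl [0.3954 0.5151 0.08  ]
maskedge [0.5029 0.3993 0.05  ]
straight [ 0.443  -0.2576  0.01  ]
clamp [ 0.7515 -0.0536  0.05  ]
blk2 [0.6952 0.0155 0.04  ]
blk2r [0.6652 0.0205 0.04  ]
```

Tray centre is (0.521, 0.268) with the nut diagonal at -52°, and the sizes match (apothem 90 mm, cut side 77 mm). The dish is at (0.521, -0.087). I'll rise over the bottle, then move above the tray.

{"op": "drive_tool", "data": {
  "moves": [
    {"tz": -4},
    {"tz": -4.5},
    {"tz": -4.5},
    {"tz": -4},
    {"tx": -3.42, "ty": -1.93},
    {"tx": -3.42, "ty": -1.93},
    {"tx": -3.42, "ty": -1.93},
    {"tx": -3.42, "ty": -1.93}
  ]
}}

```text
$.moves[0]: bad value
```

{"op": "drive_tool", "data": {
  "moves": [
    {"tx": -3.42, "ty": -1.93},
    {"tx": -3.42, "ty": -1.93},
    {"tx": -3.42, "ty": -1.93},
    {"tx": -3.42, "ty": -1.93},
    {"tx": -3.42, "ty": -1.93},
    {"tx": -3.42, "ty": -1.93},
    {"tx": -3.42, "ty": -1.93},
    {"tx": -3.42, "ty": -1.93}
  ]
}}

```text
$.moves[0]: bad value
```

{"op": "drive_tool", "data": {
  "moves": [
    {"turn": 7.9},
    {"turn": 7.9},
    {"turn": 7.9},
    {"turn": 7.9},
    {"turn": 7.9},
    {"turn": 7.9},
    {"turn": 7.9},
    {"turn": 7.9}
  ]
}}

```text
$.moves[0]: bad value
```

{"op": "drive_tool", "data": {
  "moves": [
    {"turn": 7.8},
    {"turn": 7.8},
    {}
  ]
}}

```text
$.moves[0]: bad value
```

```bash
cat >> h.py <<'E'
def rem(x,y,z,yaw=None):
    o=observe(); R=np.array(o['orientation']); d=R.T@(np.array([x,y,z])-o['tool_pos'])*100
    psi=np.degrees(np.arctan2(R[1,1],R[0,1])); print('t',round(o['time_s'],2),'pos',np.round(o['tool_pos'],4),'yaw',round(psi,2),'tilt',np.round(R[:,2],4),'rem cm',np.round(d,2),'turn',None if yaw is None else round(psi-yaw,2),'w',round(o['width'],4),'F',np.round(o['wrist_force'],1),'g',round(o['grasp_force'],1))
E
python3 - <<'E'
from h import *
rem(.521,.268,.123,-7)
c=cam('wrist'); save(c,'w1.png'); print(c['eye'],[proj(c,p) for p in [(.521,.268,.142)]])
E
```

```text
t 0.3 pos [0.2031 0.6173 0.231 ] yaw 71.79 tilt [-1.e-04 -6.e-04 -1.e+00] rem cm [-41.11 -23.24  10.81] turn 78.79 w 0.0856 F [ 0.3 -0.2 -0.7] g 0.0
[0.13867919 0.63860084 0.37300427] [(np.float64(43.01096959501871), np.float64(701.7252602359936))]
```

View pics/w1.png

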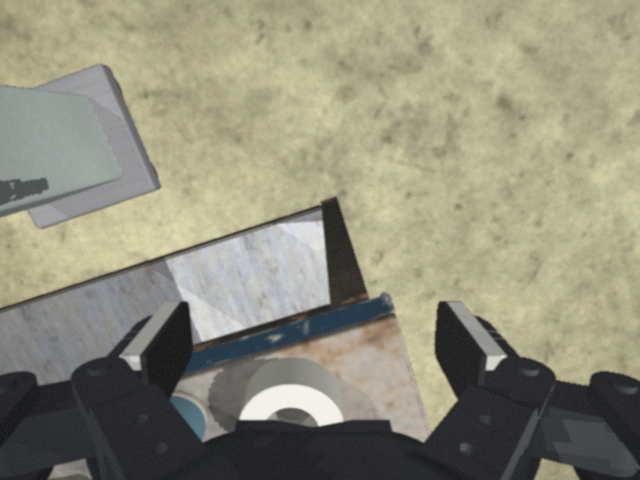

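The moves were refused, so the picture still shows the start pose (bench corner, paper roll below the fingers). I'll give every row all its keys, testing with the first rise.

{"op": "drive_tool", "data": {
  "moves": [
    {"tx": 0, "ty": 0, "tz": -4, "turn": 0, "jaw": 8.5},
    {"tx": 0, "ty": 0, "tz": -4.5, "turn": 0, "jaw": 8.5},
    {"tx": 0, "ty": 0, "tz": -4.5, "turn": 0, "jaw": 8.5},
    {"tx": 0, "ty": 0, "tz": -4, "turn": 0, "jaw": 8.5}
  ]
}}

```text
time_s: 0.75
tool_pos: [0.2031, 0.6174, 0.4039]
orientation: [[-0.95, 0.313, 0.0], [0.313, 0.95, 0.001], [0.0, 0.001, -1.0]]
wrist_force: [0.5, 0.8, -0.8]
width: 0.085
grasp_force: 0.0
```

{"op": "drive_tool", "data": {
  "moves": [
    {"tx": -3.42, "ty": -1.93, "tz": 0, "turn": 0, "jaw": 8.5},
    {"tx": -3.42, "ty": -1.93, "tz": 0, "turn": 0, "jaw": 8.5},
    {"tx": -3.42, "ty": -1.93, "tz": 0, "turn": 0, "jaw": 8.5},
    {"tx": -3.42, "ty": -1.93, "tz": 0, "turn": 0, "jaw": 8.5},
    {"tx": -3.42, "ty": -1.93, "tz": 0, "turn": 0, "jaw": 8.5},
    {"tx": -3.42, "ty": -1.93, "tz": 0, "turn": 0, "jaw": 8.5},
    {"tx": -3.42, "ty": -1.93, "tz": 0, "turn": 0, "jaw": 8.5},
    {"tx": -3.42, "ty": -1.93, "tz": 0, "turn": 0, "jaw": 8.5}
  ]
}}

```text
time_s: 1.55
tool_pos: [0.4156, 0.3839, 0.4015]
orientation: [[-0.95, 0.312, 0.0], [0.312, 0.95, 0.0], [-0.0, 0.0, -1.0]]
wrist_force: [0.6, -0.3, -0.3]
width: 0.0853
grasp_force: 0.0
```

{"op": "drive_tool", "data": {
  "moves": [
    {"tx": -3.42, "ty": -1.93, "tz": 0, "turn": 0, "jaw": 8.5},
    {"tx": -3.42, "ty": -1.93, "tz": 0, "turn": 0, "jaw": 8.5},
    {"tx": -3.42, "ty": -1.93, "tz": 0, "turn": 0, "jaw": 8.5},
    {"tx": -3.42, "ty": -1.93, "tz": 0, "turn": 0, "jaw": 8.5},
    {"tx": 0, "ty": 0, "tz": 0, "turn": 7.9, "jaw": 8.5},
    {"tx": 0, "ty": 0, "tz": 0, "turn": 7.9, "jaw": 8.5},
    {"tx": 0, "ty": 0, "tz": 0, "turn": 7.9, "jaw": 8.5},
    {"tx": 0, "ty": 0, "tz": 0, "turn": 7.9, "jaw": 8.5}
  ]
}}

```text
time_s: 2.35
tool_pos: [0.5206, 0.269, 0.4013]
orientation: [[-0.641, 0.768, -0.0], [0.768, 0.641, 0.0], [0.0, 0.0, -1.0]]
wrist_force: [-0.2, 0.6, 0.8]
width: 0.0851
grasp_force: 0.0
```

{"op": "drive_tool", "data": {
  "moves": [
    {"tx": 0, "ty": 0, "tz": 2, "turn": 7.9, "jaw": 8.5},
    {"tx": 0, "ty": 0, "tz": 2, "turn": 7.9, "jaw": 8.5},
    {"tx": 0, "ty": 0, "tz": 2, "turn": 7.9, "jaw": 8.5},
    {"tx": 0, "ty": 0, "tz": 2, "turn": 7.9, "jaw": 8.5},
    {"tx": 0, "ty": 0, "tz": 2, "turn": 7.8, "jaw": 8.5},
    {"tx": 0, "ty": 0, "tz": 2, "turn": 7.8, "jaw": 8.5},
    {"tx": 0, "ty": 0, "tz": 0, "turn": 0, "jaw": 8.5}
  ]
}}

```text
time_s: 3.05
tool_pos: [0.519, 0.2686, 0.2786]
orientation: [[0.122, 0.992, -0.004], [0.993, -0.122, -0.003], [-0.004, -0.004, -1.0]]
wrist_force: [-0.0, 0.7, -0.4]
width: 0.0853
grasp_force: 0.0
```

```bash
python3 - <<'E'
from h import *
rem(.521,.268,.123,-7)
c=cam('wrist'); save(c,'w2.png'); print(c['eye'],[proj(c,p) for p in [(.521,.268,.142)]])
E
```

```text
t 3.05 pos [0.519  0.2686 0.2786] yaw -7.02 tilt [-0.0044 -0.0031 -1.    ] rem cm [ 0.02  0.27 15.56] turn -0.02 w 0.0853 F [-0.   0.7 -0.4] g 0.0
[0.52780974 0.33636006 0.42044982] [(np.float64(316.5156206033057), np.float64(224.10738029766358))]
```

View pics/w2.png

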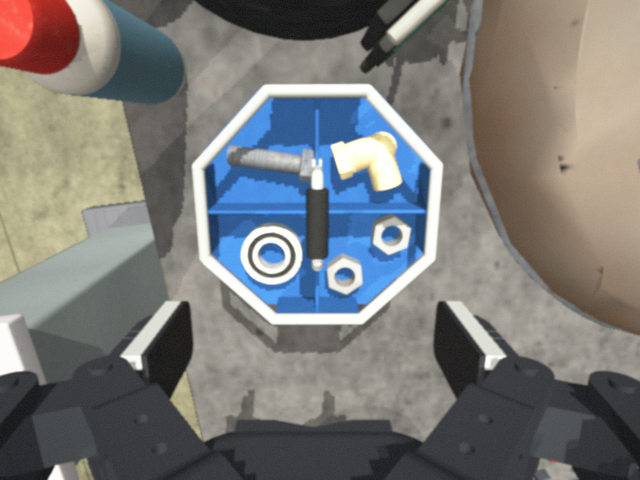

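The sleeve mid is at (317,224), matching the prediction (316.5,224.1), and the tray is square to the tool. Descending.

{"op": "drive_tool", "data": {
  "moves": [
    {"tx": 0, "ty": 0.2, "tz": 2.3, "turn": 0, "jaw": 5},
    {"tx": 0, "ty": 0, "tz": 2.5, "turn": 0, "jaw": 5},
    {"tx": 0, "ty": 0, "tz": 2.5, "turn": 0, "jaw": 5},
    {"tx": 0, "ty": 0, "tz": 2.5, "turn": 0, "jaw": 5},
    {"tx": 0, "ty": 0, "tz": 2.5, "turn": 0, "jaw": 5},
    {"tx": 0, "ty": 0, "tz": 2, "turn": 0, "jaw": 5},
    {"tx": 0, "ty": 0, "tz": 1, "turn": 0, "jaw": 5},
    {"tx": 0, "ty": 0, "tz": 0, "turn": 0, "jaw": 5}
  ]
}}

```text
time_s: 3.9
tool_pos: [0.5225, 0.269, 0.128]
orientation: [[0.12, 0.993, -0.001], [0.993, -0.12, -0.0], [-0.001, -0.001, -1.0]]
wrist_force: [0.1, 0.4, -0.1]
width: 0.0501
grasp_force: 0.0
```

```bash
python3 - <<'E'
from h import *
rem(.521,.268,.123,-7)
E
```

```text
t 3.9 pos [0.5225 0.269  0.128 ] yaw -6.91 tilt [-8.e-04 -4.e-04 -1.e+00] rem cm [-0.11 -0.14  0.5 ] turn 0.09 w 0.0501 F [ 0.1  0.4 -0.1] g 0.0
```

{"op": "drive_tool", "data": {
  "grip_force": 90,
  "moves": [
    {"tx": 0, "ty": -0.15, "tz": 0.5, "turn": 0, "jaw": 4},
    {"tx": 0, "ty": 0, "tz": 0, "turn": 0, "jaw": 3},
    {"tx": 0, "ty": 0, "tz": 0, "turn": 0, "jaw": 2},
    {"tx": 0, "ty": 0, "tz": 0, "turn": 0, "jaw": 1},
    {"tx": 0, "ty": 0, "tz": 0, "turn": 0, "jaw": 0},
    {"tx": 0, "ty": 0, "tz": 0, "turn": 0, "jaw": 0},
    {"tx": 0, "ty": 0, "tz": 0, "turn": 0, "jaw": 0},
    {"tx": 0, "ty": 0, "tz": 0, "turn": 0, "jaw": 0}
  ]
}}

```text
time_s: 4.7
tool_pos: [0.5215, 0.2695, 0.1243]
orientation: [[0.122, 0.993, 0.001], [0.993, -0.122, 0.001], [0.001, 0.001, -1.0]]
wrist_force: [-2.2, -0.4, 5.8]
width: 0.0133
grasp_force: 87.7
```

```bash
python3 - <<'E'
from h import *
rem(.521,.268,.123,-7)
E
```

```text
t 4.7 pos [0.5215 0.2695 0.1243] yaw -7.0 tilt [ 9.e-04  1.e-03 -1.e+00] rem cm [-0.15 -0.03  0.13] turn 0.0 w 0.0133 F [-2.2 -0.4  5.8] g 87.7
```

Gripped (13 mm, 88 N). Lifting gently and carrying.

{"op": "drive_tool", "data": {
  "moves": [
    {"tx": 0, "ty": 0, "tz": -0.3, "turn": 0, "jaw": 0},
    {"tx": 0, "ty": 0, "tz": -0.6, "turn": 0, "jaw": 0},
    {"tx": 0, "ty": 0, "tz": -0.8, "turn": 0, "jaw": 0},
    {"tx": 0, "ty": 0, "tz": -0.8, "turn": 0, "jaw": 0},
    {"tx": 0, "ty": 0, "tz": -0.7, "turn": 0, "jaw": 0},
    {"tx": 0, "ty": 0, "tz": -0.5, "turn": 0, "jaw": 0},
    {"tx": 0, "ty": 0, "tz": -0.3, "turn": 0, "jaw": 0},
    {"tx": 0, "ty": 0, "tz": 0, "turn": 0, "jaw": 0}
  ]
}}

```text
time_s: 5.5
tool_pos: [0.5213, 0.2692, 0.1638]
orientation: [[0.122, 0.993, 0.001], [0.993, -0.122, 0.001], [0.001, 0.001, -1.0]]
wrist_force: [0.2, -0.3, -8.8]
width: 0.0132
grasp_force: 87.8
```

{"op": "drive_tool", "data": {
  "moves": [
    {"tx": -0.4, "ty": 0, "tz": 0, "turn": 0, "jaw": 0},
    {"tx": -0.8, "ty": 0, "tz": 0, "turn": 0, "jaw": 0},
    {"tx": -1.2, "ty": 0.1, "tz": 0, "turn": 0, "jaw": 0},
    {"tx": -1.5, "ty": 0.1, "tz": 0, "turn": 0, "jaw": 0},
    {"tx": -1.6, "ty": 0.1, "tz": 0, "turn": 0, "jaw": 0},
    {"tx": -1.6, "ty": 0, "tz": 0, "turn": 0, "jaw": 0},
    {"tx": -1.6, "ty": 0, "tz": 0, "turn": 0, "jaw": 0},
    {"tx": -1.6, "ty": 0, "tz": 0, "turn": 0, "jaw": 0}
  ]
}}

```text
time_s: 6.3
tool_pos: [0.5113, 0.1648, 0.1634]
orientation: [[0.123, 0.992, 0.0], [0.992, -0.123, 0.0], [0.0, 0.0, -1.0]]
wrist_force: [-0.5, -0.0, -9.3]
width: 0.0132
grasp_force: 87.9
```

{"op": "drive_tool", "data": {
  "moves": [
    {"tx": -1.6, "ty": 0, "tz": 0, "turn": 0, "jaw": 0},
    {"tx": -1.5, "ty": 0, "tz": 0, "turn": 0, "jaw": 0},
    {"tx": -1.2, "ty": 0, "tz": 0, "turn": 0, "jaw": 0},
    {"tx": -0.9, "ty": 0, "tz": 0, "turn": 0, "jaw": 0},
    {"tx": -0.6, "ty": 0, "tz": 0, "turn": 0, "jaw": 0},
    {"tx": -0.3, "ty": 0, "tz": 0, "turn": 0, "jaw": 0},
    {"tx": 0, "ty": 0, "tz": 0, "turn": 1.5, "jaw": 0},
    {"tx": 0, "ty": 0, "tz": 0, "turn": 3, "jaw": 0}
  ]
}}

```text
time_s: 7.1
tool_pos: [0.5042, 0.1067, 0.1633]
orientation: [[0.201, 0.98, 0.0], [0.98, -0.201, 0.001], [0.001, 0.0, -1.0]]
wrist_force: [0.7, 0.2, -7.6]
width: 0.0136
grasp_force: 87.8
```

{"op": "drive_tool", "data": {
  "moves": [
    {"tx": 0, "ty": 0, "tz": 0, "turn": 4, "jaw": 0},
    {"tx": 0, "ty": 0, "tz": 0, "turn": 4, "jaw": 0},
    {"tx": 0, "ty": 0, "tz": 0, "turn": 4, "jaw": 0},
    {"tx": 0, "ty": 0, "tz": 0, "turn": 4, "jaw": 0},
    {"tx": 0, "ty": 0, "tz": 0, "turn": 4, "jaw": 0},
    {"tx": 0, "ty": 0, "tz": 0, "turn": 4, "jaw": 0},
    {"tx": 0, "ty": 0, "tz": 0, "turn": 3, "jaw": 0},
    {"tx": 0, "ty": 0, "tz": 0, "turn": 1.5, "jaw": 0}
  ]
}}

```text
time_s: 7.9
tool_pos: [0.5041, 0.107, 0.1633]
orientation: [[0.644, 0.765, 0.0], [0.765, -0.644, 0.0], [0.0, -0.0, -1.0]]
wrist_force: [-0.1, -0.3, -7.4]
width: 0.013
grasp_force: 87.8
```

{"op": "drive_tool", "data": {
  "moves": [
    {"tx": 0, "ty": 0, "tz": 0, "turn": 0, "jaw": 0},
    {"tx": 0, "ty": 0, "tz": 0, "turn": 0, "jaw": 0}
  ]
}}

```text
time_s: 8.1
tool_pos: [0.5041, 0.1064, 0.1633]
orientation: [[0.642, 0.767, 0.0], [0.767, -0.642, 0.0], [0.0, -0.0, -1.0]]
wrist_force: [-0.2, -0.3, -8.1]
width: 0.0132
grasp_force: 87.8
```

```bash
python3 - <<'E'
from h import *
rem(.5042,.1061,.1243,-40)
c=cam('side'); save(c,'s2.png',(205,150,200,150),4)
E
```

```text
t 8.1 pos [0.5041 0.1064 0.1633] yaw -39.94 tilt [ 1.e-04  1.e-04 -1.e+00] rem cm [-0.01  0.03  3.9 ] turn 0.06 w 0.0132 F [-0.2 -0.3 -8.1] g 87.8
```

View pics/s2.png

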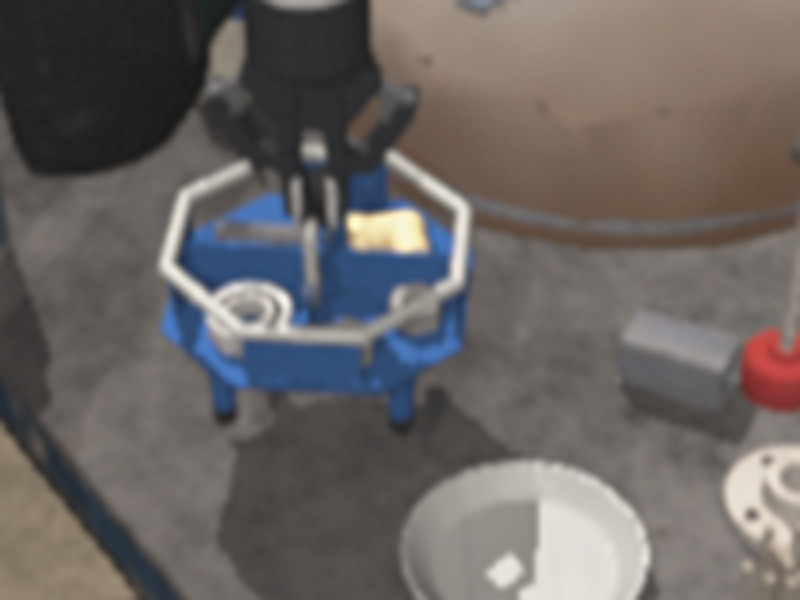

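Tray is level with its parts in place; nut foot at crop (400,420), dish at (525,555). Lowering.

{"op": "drive_tool", "data": {
  "moves": [
    {"tx": 0, "ty": 0, "tz": 0.3, "turn": 0, "jaw": 0},
    {"tx": 0, "ty": 0, "tz": 0.6, "turn": 0, "jaw": 0},
    {"tx": 0, "ty": 0, "tz": 0.8, "turn": 0, "jaw": 0},
    {"tx": 0, "ty": 0, "tz": 0.8, "turn": 0, "jaw": 0},
    {"tx": 0, "ty": 0, "tz": 0.6, "turn": 0, "jaw": 0},
    {"tx": 0, "ty": 0, "tz": 0.4, "turn": 0, "jaw": 0},
    {"tx": 0, "ty": 0, "tz": 0.3, "turn": 0, "jaw": 0},
    {"tx": 0, "ty": 0, "tz": 0.1, "turn": 0, "jaw": 0}
  ]
}}

```text
time_s: 8.95
tool_pos: [0.5041, 0.1061, 0.1245]
orientation: [[0.643, 0.766, -0.0], [0.766, -0.643, 0.0], [-0.0, -0.001, -1.0]]
wrist_force: [-3.4, -0.0, -0.6]
width: 0.0129
grasp_force: 88.7
```

{"op": "drive_tool", "data": {
  "moves": [
    {"tx": 0, "ty": 0, "tz": 0, "turn": 0, "jaw": 0}
  ]
}}

```text
time_s: 9.05
tool_pos: [0.504, 0.1061, 0.1246]
orientation: [[0.643, 0.766, -0.0], [0.766, -0.643, 0.0], [0.0, -0.0, -1.0]]
wrist_force: [-1.8, -0.8, -5.9]
width: 0.0133
grasp_force: 88.2
```

{"op": "drive_tool", "data": {
  "moves": [
    {"tx": 0, "ty": 0, "tz": 0.1, "turn": 0, "jaw": 0},
    {"tx": 0, "ty": 0, "tz": 0, "turn": 0, "jaw": 1.5},
    {"tx": 0, "ty": 0, "tz": 0, "turn": 0, "jaw": 3},
    {"tx": 0, "ty": 0, "tz": 0, "turn": 0, "jaw": 4.5},
    {"tx": 0, "ty": 0, "tz": 0, "turn": 0, "jaw": 4.5},
    {"tx": 0, "ty": 0, "tz": -1.5, "turn": 0, "jaw": 4.5},
    {"tx": 0, "ty": 0, "tz": -3, "turn": 0, "jaw": 4.5},
    {"tx": 0, "ty": 0, "tz": -4, "turn": 0, "jaw": 4.5}
  ]
}}

```text
time_s: 9.85
tool_pos: [0.5033, 0.1056, 0.2081]
orientation: [[0.643, 0.766, -0.002], [0.766, -0.643, -0.002], [-0.003, -0.001, -1.0]]
wrist_force: [0.5, 1.3, 0.2]
width: 0.0449
grasp_force: 0.0
```

{"op": "drive_tool", "data": {
  "moves": [
    {"tx": 0, "ty": 0, "tz": -4, "turn": 0, "jaw": 4.5},
    {"tx": 2.08, "ty": -2.09, "tz": -3, "turn": 0, "jaw": 4.5},
    {"tx": 2.08, "ty": -2.09, "tz": 0, "turn": 0, "jaw": 4.5},
    {"tx": 2.08, "ty": -2.09, "tz": 0, "turn": 0, "jaw": 4.5},
    {"tx": 0, "ty": 0, "tz": 0, "turn": 7.5, "jaw": 4.5},
    {"tx": 0, "ty": 0, "tz": 0, "turn": 7.5, "jaw": 4.5},
    {"tx": 0, "ty": 0, "tz": 0, "turn": 7.5, "jaw": 4.5},
    {"tx": 0, "ty": 0, "tz": 0, "turn": 7.5, "jaw": 4.5}
  ]
}}

```text
time_s: 10.65
tool_pos: [0.4965, 0.1942, 0.2785]
orientation: [[0.942, 0.337, 0.001], [0.337, -0.942, 0.0], [0.001, 0.0, -1.0]]
wrist_force: [0.4, -0.7, 0.9]
width: 0.0453
grasp_force: 0.0
```

{"op": "drive_tool", "data": {
  "moves": [
    {"tx": 0, "ty": 0, "tz": 0, "turn": 7.5, "jaw": 4.5},
    {"tx": 0, "ty": 0, "tz": 0, "turn": 7.5, "jaw": 4.5},
    {"tx": 0, "ty": 0, "tz": 0, "turn": 0, "jaw": 4.5},
    {"tx": 0, "ty": 0, "tz": 0, "turn": 0, "jaw": 4.5}
  ]
}}

```text
time_s: 11.05
tool_pos: [0.4963, 0.1942, 0.2784]
orientation: [[0.996, 0.09, 0.001], [0.09, -0.996, 0.0], [0.001, -0.0, -1.0]]
wrist_force: [0.4, 0.4, -0.5]
width: 0.0449
grasp_force: 0.0
```

```bash
python3 - <<'E'
from h import *
rem(.4963,.1937,.092,-85)
d=np.array([np.cos(np.radians(-85)),np.sin(np.radians(-85))]);n=np.array([-d[1],d[0]]);C=np.array([.5042,.1051])
c=cam('wrist'); save(c,'w3.png')
print([np.round(proj(c,[*(C-d*.089+n*k),.11])) for k in(-.038,0,.038)],np.round(proj(c,[*C,.142])))
t=cam('top'); print([np.round(proj(t,[*(C-d*.089+n*k),.11])) for k in(-.038,0,.038)]); print(np.round(proj(t,[*C,.142])))
cv2.imwrite('pics/t3.png',cv2.resize(t['pixels'][150:310,220:430,::-1],None,fx=3.8,fy=3.75,interpolation=2))
E
```

```text
t 11.05 pos [0.4963 0.1942 0.2784] yaw -84.83 tilt [ 5.e-04  1.e-04 -1.e+00] rem cm [-1.000e-02  5.000e-02  1.864e+01] turn 0.17 w 0.0449 F [ 0.4  0.4 -0.5] g 0.0
[array([314., 261.]), array([314., 215.]), array([314., 165.])] [441. 225.]
[array([246., 257.]), array([247., 239.]), array([247., 222.])]
[288. 236.]
```

View pics/w3.png

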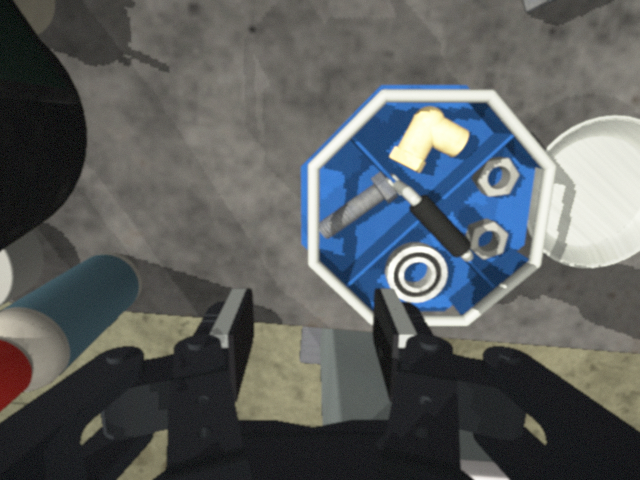

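The wire lies at x≈313, rows 165–262, as predicted. The bolt's end (328,228) is close behind its middle, so I'll grip 8 mm off the middle, toward the elbow, with the tips above the bolt.

{"op": "drive_tool", "data": {
  "moves": [
    {"tx": 0.8, "ty": 0.05, "tz": 2, "turn": 0.2, "jaw": 3.4},
    {"tx": 0, "ty": 0, "tz": 2.8, "turn": 0, "jaw": 3.4},
    {"tx": 0, "ty": 0, "tz": 2.8, "turn": 0, "jaw": 3.4},
    {"tx": 0, "ty": 0, "tz": 2.8, "turn": 0, "jaw": 3.4},
    {"tx": 0, "ty": 0, "tz": 2.8, "turn": 0, "jaw": 3.4},
    {"tx": 0, "ty": 0, "tz": 2.8, "turn": 0, "jaw": 3.4},
    {"tx": 0, "ty": 0, "tz": 1.6, "turn": 0, "jaw": 3.4},
    {"tx": 0, "ty": 0, "tz": 0.7, "turn": 0, "jaw": 3.4}
  ]
}}

```text
time_s: 11.95
tool_pos: [0.5036, 0.194, 0.0939]
orientation: [[0.996, 0.084, -0.002], [0.084, -0.996, -0.001], [-0.002, 0.001, -1.0]]
wrist_force: [-0.7, 0.5, 0.3]
width: 0.0338
grasp_force: 0.0
```

```bash
python3 - <<'E'
from h import *
rem(.5043,.1945,.094,-85)
E
```

```text
t 11.95 pos [0.5036 0.194  0.0939] yaw -85.17 tilt [-0.0018 -0.0011 -1.    ] rem cm [ 0.08 -0.05 -0.01] turn -0.17 w 0.0338 F [-0.7  0.5  0.3] g 0.0
```

{"op": "drive_tool", "data": {
  "grip_force": 40,
  "moves": [
    {"tx": 0, "ty": 0, "tz": 0, "turn": 0, "jaw": 2.4},
    {"tx": 0, "ty": 0, "tz": 0, "turn": 0, "jaw": 1.8},
    {"tx": 0, "ty": 0, "tz": 0, "turn": 0, "jaw": 1.2},
    {"tx": 0, "ty": 0, "tz": 0, "turn": 0, "jaw": 0.6},
    {"tx": 0, "ty": 0, "tz": 0, "turn": 0, "jaw": 0},
    {"tx": 0, "ty": 0, "tz": 0, "turn": 0, "jaw": 0},
    {"tx": 0, "ty": 0, "tz": 0, "turn": 0, "jaw": 0}
  ]
}}

```text
time_s: 12.65
tool_pos: [0.505, 0.1949, 0.0963]
orientation: [[0.996, 0.084, 0.002], [0.084, -0.996, 0.001], [0.002, -0.001, -1.0]]
wrist_force: [-0.1, 1.2, 6.3]
width: 0.0074
grasp_force: 39.3
```

```bash
python3 - <<'E'
from h import *
rem(.5043,.1945,.094,-85)
# per-step tool deltas along arc (ty along diag, tz down), 0..40 deg
th=np.radians(np.arange(0,44,2)); x=-.169*np.cos(th)+.102*np.sin(th)+.008*th; z=.102*np.cos(th)+.169*np.sin(th)
for a,dx,dz,X,Z in zip(np.degrees(th)[1:],np.diff(x),np.diff(z),x[1:]-x[0],z[1:]-z[0]): print(round(a),round(dx*100,2),round(dz*100,2),'cum',round(X*100,2),round(Z*100,2))
E
```

```text
t 12.65 pos [0.505  0.1949 0.0963] yaw -85.19 tilt [ 0.0018  0.0015 -1.    ] rem cm [-0.07  0.04  0.23] turn -0.19 w 0.0074 F [-0.1  1.2  6.3] g 39.3
2 0.39 0.58 cum 0.39 0.58
4 0.41 0.57 cum 0.81 1.15
6 0.43 0.56 cum 1.24 1.71
8 0.45 0.54 cum 1.7 2.25
10 0.47 0.53 cum 2.17 2.78
12 0.49 0.51 cum 2.66 3.29
14 0.51 0.49 cum 3.17 3.79
16 0.52 0.48 cum 3.69 4.26
18 0.54 0.46 cum 4.23 4.72
20 0.56 0.44 cum 4.79 5.17
22 0.57 0.42 cum 5.36 5.59
24 0.59 0.4 cum 5.94 5.99
26 0.6 0.38 cum 6.54 6.38
28 0.61 0.36 cum 7.16 6.74
30 0.63 0.34 cum 7.78 7.08
32 0.64 0.32 cum 8.42 7.41
34 0.65 0.3 cum 9.07 7.71
36 0.66 0.28 cum 9.73 7.99
38 0.67 0.26 cum 10.39 8.24
40 0.68 0.23 cum 11.07 8.48
42 0.68 0.21 cum 11.75 8.69
```

{"op": "drive_tool", "data": {
  "moves": [
    {"tx": 0, "ty": 0.39, "tz": -0.58, "turn": 0, "jaw": 0},
    {"tx": 0, "ty": 0.41, "tz": -0.57, "turn": 0, "jaw": 0},
    {"tx": 0, "ty": 0.43, "tz": -0.56, "turn": 0, "jaw": 0},
    {"tx": 0, "ty": 0.45, "tz": -0.54, "turn": 0, "jaw": 0},
    {"tx": 0, "ty": 0.47, "tz": -0.53, "turn": 0, "jaw": 0},
    {"tx": 0, "ty": 0.49, "tz": -0.51, "turn": 0, "jaw": 0},
    {"tx": 0, "ty": 0.51, "tz": -0.49, "turn": 0, "jaw": 0},
    {"tx": 0, "ty": 0.52, "tz": -0.48, "turn": 0, "jaw": 0}
  ]
}}

```text
time_s: 13.45
tool_pos: [0.5073, 0.1572, 0.1383]
orientation: [[0.997, 0.083, 0.0], [0.083, -0.997, 0.0], [0.0, -0.0, -1.0]]
wrist_force: [-0.1, 2.3, -2.6]
width: 0.0073
grasp_force: 38.9
```

```bash
python3 - <<'E'
from h import *
rem(.508,.158,.139,-85)
c=cam('side'); save(c,'s3.png',(215,140,200,150),4)
E
```

```text
t 13.45 pos [0.5073 0.1572 0.1383] yaw -85.22 tilt [ 1.e-04  1.e-04 -1.e+00] rem cm [ 0.08 -0.07 -0.07] turn -0.22 w 0.0073 F [-0.1  2.3 -2.6] g 38.9
```

View pics/s3.png

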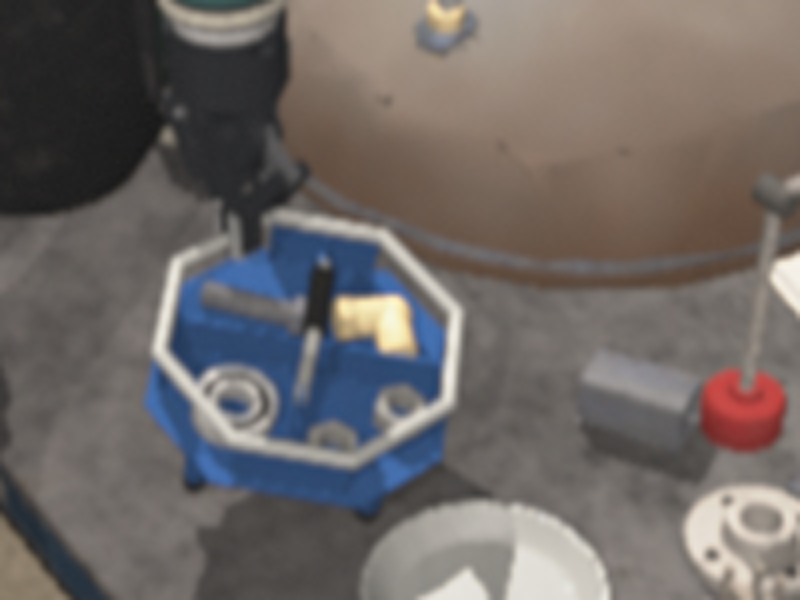

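It tips squarely at about 16°; the nut lip points at the dish and everything is still in place. Continuing.

{"op": "drive_tool", "data": {
  "moves": [
    {"tx": 0, "ty": 0.54, "tz": -0.46, "turn": 0, "jaw": 0},
    {"tx": 0, "ty": 0.56, "tz": -0.44, "turn": 0, "jaw": 0},
    {"tx": 0, "ty": 0.57, "tz": -0.42, "turn": 0, "jaw": 0},
    {"tx": 0, "ty": 0.59, "tz": -0.4, "turn": 0, "jaw": 0},
    {"tx": 0, "ty": 0.6, "tz": -0.38, "turn": 0, "jaw": 0},
    {"tx": 0, "ty": 0.61, "tz": -0.36, "turn": 0, "jaw": 0},
    {"tx": 0, "ty": 0.63, "tz": -0.34, "turn": 0, "jaw": 0},
    {"tx": 0, "ty": 0.64, "tz": -0.32, "turn": 0, "jaw": 0}
  ]
}}

```text
time_s: 14.3
tool_pos: [0.5118, 0.1106, 0.17]
orientation: [[0.996, 0.084, 0.001], [0.084, -0.996, 0.001], [0.001, -0.001, -1.0]]
wrist_force: [-0.5, 5.3, 4.6]
width: 0.0075
grasp_force: 39.2
```

{"op": "drive_tool", "data": {
  "moves": [
    {"tx": 0, "ty": 0.65, "tz": -0.3, "turn": 0, "jaw": 0},
    {"tx": 0, "ty": 0.66, "tz": -0.28, "turn": 0, "jaw": 0},
    {"tx": 0, "ty": 0.67, "tz": -0.26, "turn": 0, "jaw": 0},
    {"tx": 0, "ty": 0.34, "tz": -0.12, "turn": 0, "jaw": 0},
    {"tx": 0, "ty": 0, "tz": 0, "turn": 0, "jaw": 0},
    {"tx": 0, "ty": 0, "tz": 0, "turn": 0, "jaw": 0},
    {"tx": 0, "ty": 0, "tz": 0, "turn": 0, "jaw": 0}
  ]
}}

```text
time_s: 15.0
tool_pos: [0.5151, 0.0884, 0.1808]
orientation: [[0.996, 0.084, 0.004], [0.084, -0.996, 0.003], [0.005, -0.003, -1.0]]
wrist_force: [-0.4, 7.3, 13.6]
width: 0.0073
grasp_force: 41.5
```

```bash
python3 - <<'E'
from h import *
rem(.5145,.087,.179,-85)
c=cam('side'); t=cam('top')
a=cv2.resize(c['pixels'][165:325,230:400],None,fx=2.35,fy=2.35,interpolation=2)
b=cv2.resize(t['pixels'][170:300,260:440],None,fx=2.22,fy=2.22,interpolation=2)
h=min(a.shape[0],600); im=np.zeros((max(a.shape[0],b.shape[0]),a.shape[1]+b.shape[1],3),'uint8'); im[:a.shape[0],:a.shape[1]]=a; im[:b.shape[0],a.shape[1]:]=b
cv2.imwrite('pics/st4.png',im[:,:,::-1])
E
```

```text
t 15.0 pos [0.5151 0.0884 0.1808] yaw -85.2 tilt [ 0.0043  0.003  -1.    ] rem cm [-0.08  0.13  0.18] turn -0.2 w 0.0073 F [-0.4  7.3 13.6] g 41.5
```

View pics/st4.png

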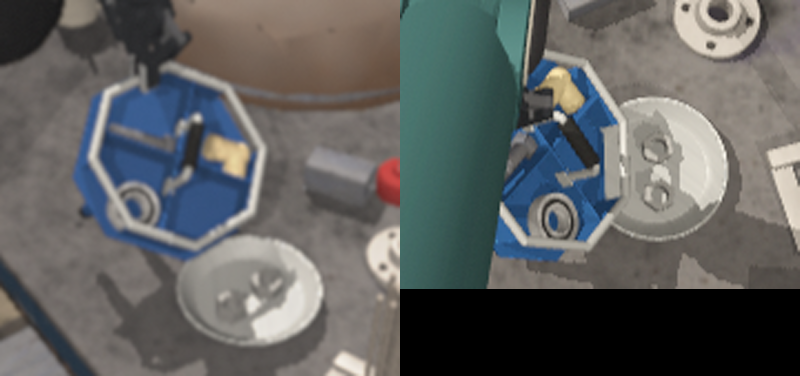

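Both nuts lie in the dish (right half: (655,150) and (658,195)); bearing, elbow and bolt are still in the tray. Reversing the arc.

{"op": "drive_tool", "data": {
  "moves": [
    {"tx": 0, "ty": -0.34, "tz": 0.12, "turn": 0, "jaw": 0},
    {"tx": 0, "ty": -0.67, "tz": 0.26, "turn": 0, "jaw": 0},
    {"tx": 0, "ty": -0.66, "tz": 0.28, "turn": 0, "jaw": 0},
    {"tx": 0, "ty": -0.65, "tz": 0.3, "turn": 0, "jaw": 0},
    {"tx": 0, "ty": -0.64, "tz": 0.32, "turn": 0, "jaw": 0},
    {"tx": 0, "ty": -0.63, "tz": 0.34, "turn": 0, "jaw": 0},
    {"tx": 0, "ty": -0.61, "tz": 0.36, "turn": 0, "jaw": 0},
    {"tx": 0, "ty": -0.6, "tz": 0.38, "turn": 0, "jaw": 0}
  ]
}}

```text
time_s: 15.9
tool_pos: [0.5111, 0.1373, 0.157]
orientation: [[0.996, 0.085, 0.004], [0.085, -0.996, 0.003], [0.005, -0.003, -1.0]]
wrist_force: [-0.4, 8.8, 11.3]
width: 0.0071
grasp_force: 41.8
```

{"op": "drive_tool", "data": {
  "moves": [
    {"tx": 0, "ty": -0.59, "tz": 0.4, "turn": 0, "jaw": 0},
    {"tx": 0, "ty": -0.57, "tz": 0.42, "turn": 0, "jaw": 0},
    {"tx": 0, "ty": -0.56, "tz": 0.44, "turn": 0, "jaw": 0},
    {"tx": 0, "ty": -0.54, "tz": 0.46, "turn": 0, "jaw": 0},
    {"tx": 0, "ty": -0.52, "tz": 0.48, "turn": 0, "jaw": 0},
    {"tx": 0, "ty": -0.51, "tz": 0.49, "turn": 0, "jaw": 0},
    {"tx": 0, "ty": -0.49, "tz": 0.51, "turn": 0, "jaw": 0},
    {"tx": 0, "ty": -0.47, "tz": 0.53, "turn": 0, "jaw": 0}
  ]
}}

```text
time_s: 16.7
tool_pos: [0.5063, 0.1787, 0.1184]
orientation: [[0.996, 0.085, 0.002], [0.085, -0.996, 0.001], [0.002, -0.001, -1.0]]
wrist_force: [-0.6, 4.3, 1.2]
width: 0.0076
grasp_force: 42.0
```

{"op": "drive_tool", "data": {
  "moves": [
    {"tx": 0, "ty": -0.45, "tz": 0.54, "turn": 0, "jaw": 0},
    {"tx": 0, "ty": -0.43, "tz": 0.56, "turn": 0, "jaw": 0},
    {"tx": 0, "ty": -0.2, "tz": 0.28, "turn": 0, "jaw": 0},
    {"tx": 0, "ty": -0.21, "tz": 0.29, "turn": 0, "jaw": 0},
    {"tx": 0, "ty": -0.2, "tz": 0.29, "turn": 0, "jaw": 0},
    {"tx": 0, "ty": -0.19, "tz": 0.26, "turn": 0, "jaw": 0},
    {"tx": 0, "ty": 0, "tz": 0, "turn": 0, "jaw": 0}
  ]
}}

```text
time_s: 17.4
tool_pos: [0.5046, 0.194, 0.0956]
orientation: [[0.997, 0.083, 0.001], [0.083, -0.997, -0.0], [0.001, 0.0, -1.0]]
wrist_force: [0.7, 3.2, 2.5]
width: 0.0071
grasp_force: 42.6
```

```bash
python3 - <<'E'
from h import *
rem(.505,.1949,.0963,-85.2)
E
```

```text
t 17.4 pos [0.5046 0.194  0.0956] yaw -85.21 tilt [ 6.e-04 -4.e-04 -1.e+00] rem cm [ 0.05 -0.08 -0.07] turn -0.01 w 0.0071 F [0.7 3.2 2.5] g 42.6
```

{"op": "drive_tool", "data": {
  "moves": [
    {"tx": 0, "ty": 0, "tz": 0, "turn": 0, "jaw": 1},
    {"tx": 0, "ty": 0, "tz": 0, "turn": 0, "jaw": 2},
    {"tx": 0, "ty": 0, "tz": 0, "turn": 0, "jaw": 3.2},
    {"tx": 0, "ty": 0, "tz": 0, "turn": 0, "jaw": 3.2},
    {"tx": 0, "ty": 0, "tz": -1.5, "turn": 0, "jaw": 3.2},
    {"tx": 0, "ty": 0, "tz": -4, "turn": 0, "jaw": 3.2},
    {"tx": 0, "ty": 0, "tz": -4.5, "turn": 0, "jaw": 5},
    {"tx": 0, "ty": 0, "tz": -4.5, "turn": 0, "jaw": 5}
  ]
}}

```text
time_s: 18.2
tool_pos: [0.504, 0.1935, 0.243]
orientation: [[0.997, 0.082, -0.0], [0.082, -0.997, -0.001], [-0.0, 0.001, -1.0]]
wrist_force: [0.0, 1.0, 0.6]
width: 0.0503
grasp_force: 0.0
```

{"op": "drive_tool", "data": {
  "moves": [
    {"tx": -0.2, "ty": 0, "tz": -3, "turn": 0, "jaw": 5},
    {"tx": -0.2, "ty": 2.2, "tz": 0, "turn": 0, "jaw": 5},
    {"tx": -0.2, "ty": 2.2, "tz": 0, "turn": 0, "jaw": 5},
    {"tx": -0.2, "ty": 2.2, "tz": 0, "turn": 0, "jaw": 5},
    {"tx": 0, "ty": 2.1, "tz": 0, "turn": 0, "jaw": 5},
    {"tx": 0, "ty": 0, "tz": 0, "turn": -7.5, "jaw": 5},
    {"tx": 0, "ty": 0, "tz": 0, "turn": -7.5, "jaw": 5},
    {"tx": 0, "ty": 0, "tz": 0, "turn": -7.5, "jaw": 5}
  ]
}}

```text
time_s: 19.0
tool_pos: [0.5034, 0.1062, 0.2716]
orientation: [[0.887, 0.462, 0.001], [0.462, -0.887, 0.0], [0.001, -0.0, -1.0]]
wrist_force: [0.3, 0.2, -0.9]
width: 0.05
grasp_force: 0.0
```

{"op": "drive_tool", "data": {
  "moves": [
    {"tx": 0, "ty": 0, "tz": 0, "turn": -7.5, "jaw": 5},
    {"tx": 0, "ty": 0, "tz": 0, "turn": -7.5, "jaw": 5},
    {"tx": 0, "ty": 0, "tz": 0, "turn": -7.6, "jaw": 5},
    {"tx": 0, "ty": 0, "tz": 0, "turn": 0, "jaw": 5},
    {"tx": 0, "ty": 0, "tz": 0, "turn": 0, "jaw": 5}
  ]
}}

```text
time_s: 19.5
tool_pos: [0.5035, 0.1065, 0.2712]
orientation: [[0.647, 0.762, 0.001], [0.762, -0.647, 0.0], [0.001, 0.0, -1.0]]
wrist_force: [-0.4, -0.7, -0.1]
width: 0.0498
grasp_force: 0.0
```

```bash
python3 - <<'E'
from h import *
rem(.504,.1061,.1243,-40)
c=cam('wrist'); print(np.round(proj(c,[.5042,.1051,.142])))
im=c['pixels']; m=(im.max(2)<55).astype('uint8'); m[330:]=0
k,l,st,ce=cv2.connectedComponentsWithStats(m)
for i in range(1,k):
    if 300<st[i,4]<20000:
        pts=np.argwhere(l==i)[:,::-1].astype('float32'); r=cv2.minAreaRect(pts)
        P=[hit(c,*p,.142) for p in cv2.boxPoints(r)]
        print(st[i],np.round(ce[i]),'world',np.round(hit(c,*r[0],.142),4),[np.round(np.linalg.norm(P[a]-P[a+1]),3) for a in(0,1)],[round(np.degrees(np.arctan2(*(P[a+1]-P[a])[[1,0]])),1) for a in(0,1)])
# blue outline
h=cv2.cvtColor(im,cv2.COLOR_RGB2HSV); b=cv2.inRange(h,(95,150,60),(125,255,255)); print('blue',cv2.boundingRect(cv2.findNonZero(b)))
E
```

```text
t 19.5 pos [0.5035 0.1065 0.2712] yaw -40.33 tilt [ 6.e-04  4.e-04 -1.e+00] rem cm [-1.000e-02  7.000e-02  1.469e+01] turn -0.33 w 0.0498 F [-0.4 -0.7 -0.1] g 0.0
[315. 228.]
[   0    1   30   53 1089] [13. 28.] world [0.4469 0.318  0.142 ] [np.float64(0.017), np.float64(0.029)] [np.float64(-40.4), np.float64(-140.9)]
[315 194  11  71 490] [321. 230.] world [0.5062 0.1024 0.142 ] [np.float64(0.05), np.float64(0.006)] [np.float64(48.7), np.float64(-41.4)]
[223 291  23  39 550] [237. 315.] world [0.4198 0.0964 0.142 ] [np.float64(0.016), np.float64(0.03)] [np.float64(-40.4), np.float64(-132.9)]
[381 291  23  39 536] [389. 315.] world [0.5071 0.0221 0.142 ] [np.float64(0.016), np.float64(0.03)] [np.float64(-40.4), np.float64(-127.0)]
blue (201, 102, 227, 217)
```

```bash
cat >> h.py <<'E'
def tray(c):
    im=c['pixels']; h=cv2.cvtColor(im,cv2.COLOR_RGB2HSV); m=cv2.inRange(h,(0,0,150),(180,60,255))
    k,l,st,ce=cv2.connectedComponentsWithStats(m); P=None
    for i in range(1,k):
        if st[i,4]<500: continue
        hu=cv2.convexHull(np.argwhere(l==i)[:,::-1].astype('int32'))
        for eps in(4,5,6,8):
            a=cv2.approxPolyDP(hu,eps,True)[:,0]
            if len(a)==8: break
        Q=np.array([hit(c,u,v,.111)[:2] for u,v in a]); M=(Q+np.roll(Q,-1,0))/2; L=np.linalg.norm(Q-np.roll(Q,-1,0),axis=1); C=(Q[:,:].mean(0))
        if len(a)==8 and 0.06<L.mean()<.09:
            A=np.degrees(np.arctan2(*(M-C).T[::-1])); A=A-45*np.round(A/45); print('tray C',np.round(C,4),'L',np.round(L,3),'ang mod45',np.round(A,1),round(np.mean(A),2))
E
python3 - <<'E'
from h import *
tray(cam('wrist'))
E
```

```text
(no output)
```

Sleeve found at (0.506,0.102), 50 mm long and turned about 1° from the plan. Grasping it again.

{"op": "drive_tool", "data": {
  "grip_force": 90,
  "moves": [
    {"tx": 0, "ty": 0.2, "tz": 2.5, "turn": 0.6, "jaw": 5},
    {"tx": 0, "ty": 0, "tz": 2.6, "turn": 0, "jaw": 5},
    {"tx": 0, "ty": 0, "tz": 2.6, "turn": 0, "jaw": 5},
    {"tx": 0, "ty": 0, "tz": 2.6, "turn": 0, "jaw": 5},
    {"tx": 0, "ty": 0, "tz": 2.4, "turn": 0, "jaw": 5},
    {"tx": 0, "ty": 0, "tz": 1.3, "turn": 0, "jaw": 5},
    {"tx": 0, "ty": 0, "tz": 0.6, "turn": 0, "jaw": 5},
    {"tx": 0, "ty": 0, "tz": 0, "turn": 0, "jaw": 4}
  ]
}}

```text
time_s: 20.4
tool_pos: [0.505, 0.1056, 0.1245]
orientation: [[0.653, 0.758, -0.0], [0.758, -0.653, -0.0], [-0.001, -0.0, -1.0]]
wrist_force: [-0.2, -0.1, 0.3]
width: 0.0405
grasp_force: 0.0
```

{"op": "drive_tool", "data": {
  "moves": [
    {"tx": 0, "ty": 0, "tz": 0, "turn": 0, "jaw": 3},
    {"tx": 0, "ty": 0, "tz": 0, "turn": 0, "jaw": 2},
    {"tx": 0, "ty": 0, "tz": 0, "turn": 0, "jaw": 1},
    {"tx": 0, "ty": 0, "tz": 0, "turn": 0, "jaw": 0},
    {"tx": 0, "ty": 0, "tz": 0, "turn": 0, "jaw": 0},
    {"tx": 0, "ty": 0, "tz": 0, "turn": 0, "jaw": 0},
    {"tx": 0, "ty": 0, "tz": 0, "turn": 0, "jaw": 0}
  ]
}}

```text
time_s: 21.1
tool_pos: [0.5056, 0.1063, 0.1255]
orientation: [[0.652, 0.758, 0.001], [0.758, -0.652, 0.001], [0.002, 0.0, -1.0]]
wrist_force: [-0.9, 2.0, 6.3]
width: 0.0134
grasp_force: 87.9
```

```bash
python3 - <<'E'
from h import *
rem(.504,.1061,.1243,-40)
E
```

```text
t 21.1 pos [0.5056 0.1063 0.1255] yaw -40.7 tilt [ 0.0014  0.0015 -1.    ] rem cm [-0.12 -0.1   0.12] turn -0.7 w 0.0134 F [-0.9  2.   6.3] g 87.9
```

{"op": "drive_tool", "data": {
  "moves": [
    {"tx": 0, "ty": 0, "tz": -0.3, "turn": 0, "jaw": 0},
    {"tx": 0, "ty": 0, "tz": -0.6, "turn": 0, "jaw": 0},
    {"tx": 0, "ty": 0, "tz": -0.8, "turn": 0, "jaw": 0},
    {"tx": 0, "ty": 0, "tz": -0.8, "turn": 0, "jaw": 0},
    {"tx": 0, "ty": 0, "tz": -0.7, "turn": 0, "jaw": 0},
    {"tx": 0, "ty": 0, "tz": -0.5, "turn": 0, "jaw": 0},
    {"tx": 0, "ty": 0, "tz": -0.3, "turn": 0, "jaw": 0},
    {"tx": 0, "ty": 0, "tz": 0, "turn": 0, "jaw": 0}
  ]
}}

```text
time_s: 21.9
tool_pos: [0.5052, 0.1057, 0.165]
orientation: [[0.652, 0.758, 0.001], [0.758, -0.652, 0.0], [0.001, 0.0, -1.0]]
wrist_force: [-0.2, 0.4, -7.2]
width: 0.0135
grasp_force: 87.9
```

{"op": "drive_tool", "data": {
  "moves": [
    {"tx": 0, "ty": 0, "tz": 0, "turn": -1.5, "jaw": 0},
    {"tx": 0, "ty": 0, "tz": 0, "turn": -3, "jaw": 0},
    {"tx": 0, "ty": 0, "tz": 0, "turn": -4.3, "jaw": 0},
    {"tx": 0, "ty": 0, "tz": 0, "turn": -4.3, "jaw": 0},
    {"tx": 0, "ty": 0, "tz": 0, "turn": -4, "jaw": 0},
    {"tx": 0, "ty": 0, "tz": 0, "turn": -4, "jaw": 0},
    {"tx": 0, "ty": 0, "tz": 0, "turn": -4, "jaw": 0},
    {"tx": 0, "ty": 0, "tz": 0, "turn": -4, "jaw": 0}
  ]
}}

```text
time_s: 22.7
tool_pos: [0.5047, 0.1054, 0.1641]
orientation: [[0.198, 0.98, -0.001], [0.98, -0.198, -0.0], [-0.001, -0.001, -1.0]]
wrist_force: [0.2, 0.3, -7.2]
width: 0.0132
grasp_force: 87.9
```

{"op": "drive_tool", "data": {
  "moves": [
    {"tx": 0, "ty": 0, "tz": 0, "turn": -3, "jaw": 0},
    {"tx": 0, "ty": 0, "tz": 0, "turn": -1.6, "jaw": 0},
    {"tx": 0.4, "ty": 0, "tz": 0, "turn": 0, "jaw": 0},
    {"tx": 0.8, "ty": 0, "tz": 0, "turn": 0, "jaw": 0},
    {"tx": 1.2, "ty": -0.1, "tz": 0, "turn": 0, "jaw": 0},
    {"tx": 1.5, "ty": -0.1, "tz": 0, "turn": 0, "jaw": 0},
    {"tx": 1.6, "ty": -0.1, "tz": 0, "turn": 0, "jaw": 0},
    {"tx": 1.6, "ty": -0.1, "tz": 0, "turn": 0, "jaw": 0}
  ]
}}

```text
time_s: 23.5
tool_pos: [0.5096, 0.1789, 0.1646]
orientation: [[0.121, 0.993, 0.0], [0.993, -0.121, 0.0], [0.0, -0.0, -1.0]]
wrist_force: [0.4, 0.4, -7.3]
width: 0.0131
grasp_force: 87.9
```

{"op": "drive_tool", "data": {
  "moves": [
    {"tx": 1.6, "ty": 0, "tz": 0, "turn": 0, "jaw": 0},
    {"tx": 1.6, "ty": 0, "tz": 0, "turn": 0, "jaw": 0},
    {"tx": 1.6, "ty": 0, "tz": 0, "turn": 0, "jaw": 0},
    {"tx": 1.5, "ty": 0, "tz": 0, "turn": 0, "jaw": 0},
    {"tx": 1.2, "ty": 0, "tz": 0, "turn": 0, "jaw": 0},
    {"tx": 0.9, "ty": 0, "tz": 0, "turn": 0, "jaw": 0},
    {"tx": 0.6, "ty": 0, "tz": 0, "turn": 0, "jaw": 0},
    {"tx": 0.3, "ty": 0, "tz": 0, "turn": 0, "jaw": 0}
  ]
}}

```text
time_s: 24.3
tool_pos: [0.5211, 0.2693, 0.1645]
orientation: [[0.122, 0.993, -0.0], [0.993, -0.122, -0.0], [-0.0, -0.0, -1.0]]
wrist_force: [-1.1, -0.1, -6.4]
width: 0.013
grasp_force: 87.9
```

{"op": "drive_tool", "data": {
  "moves": [
    {"tx": 0, "ty": 0, "tz": 0, "turn": 0, "jaw": 0},
    {"tx": 0, "ty": 0, "tz": 0, "turn": 0, "jaw": 0}
  ]
}}

```text
time_s: 24.5
tool_pos: [0.5211, 0.2681, 0.1646]
orientation: [[0.123, 0.992, -0.0], [0.992, -0.123, -0.001], [-0.001, -0.0, -1.0]]
wrist_force: [-0.4, -1.0, -8.1]
width: 0.013
grasp_force: 87.9
```

```bash
python3 - <<'E'
from h import *
rem(.5214,.2693,.1243,-7)
E
```

```text
t 24.5 pos [0.5211 0.2681 0.1646] yaw -7.06 tilt [-1.e-04 -5.e-04 -1.e+00] rem cm [0.12 0.02 4.03] turn -0.06 w 0.013 F [-0.4 -1.  -8.1] g 87.9
```

Lowering, releasing and rising.

{"op": "drive_tool", "data": {
  "moves": [
    {"tx": 0.1, "ty": 0, "tz": 0.3, "turn": 0, "jaw": 0},
    {"tx": 0, "ty": 0, "tz": 0.6, "turn": 0, "jaw": 0},
    {"tx": 0, "ty": 0, "tz": 0.8, "turn": 0, "jaw": 0},
    {"tx": 0, "ty": 0, "tz": 0.8, "turn": 0, "jaw": 0},
    {"tx": 0, "ty": 0, "tz": 0.6, "turn": 0, "jaw": 0},
    {"tx": 0, "ty": 0, "tz": 0.4, "turn": 0, "jaw": 0},
    {"tx": 0, "ty": 0, "tz": 0.3, "turn": 0, "jaw": 0},
    {"tx": 0, "ty": 0, "tz": 0.2, "turn": 0, "jaw": 0}
  ]
}}

```text
time_s: 25.3
tool_pos: [0.5209, 0.2703, 0.1258]
orientation: [[0.122, 0.993, -0.001], [0.993, -0.122, 0.001], [0.001, -0.001, -1.0]]
wrist_force: [-8.4, -3.3, 14.4]
width: 0.0133
grasp_force: 90.5
```

{"op": "drive_tool", "data": {
  "moves": [
    {"tx": 0, "ty": 0, "tz": 0.1, "turn": 0, "jaw": 0},
    {"tx": 0, "ty": 0, "tz": 0, "turn": 0, "jaw": 0},
    {"tx": 0, "ty": 0, "tz": 0, "turn": 0, "jaw": 0}
  ]
}}

```text
time_s: 25.6
tool_pos: [0.5209, 0.2703, 0.1258]
orientation: [[0.122, 0.993, -0.001], [0.993, -0.122, 0.002], [0.001, -0.001, -1.0]]
wrist_force: [-7.3, -2.8, 9.9]
width: 0.0133
grasp_force: 89.8
```

{"op": "drive_tool", "data": {
  "moves": [
    {"tx": 0, "ty": 0, "tz": 0, "turn": 0, "jaw": 1.5},
    {"tx": 0, "ty": 0, "tz": 0, "turn": 0, "jaw": 3},
    {"tx": 0, "ty": 0, "tz": 0, "turn": 0, "jaw": 4.5},
    {"tx": 0, "ty": 0, "tz": 0, "turn": 0, "jaw": 4.5},
    {"tx": 0, "ty": 0, "tz": -1.5, "turn": 0, "jaw": 4.5},
    {"tx": 0, "ty": 0, "tz": -4, "turn": 0, "jaw": 4.5},
    {"tx": 0, "ty": 0, "tz": -4.5, "turn": 0, "jaw": 4.5},
    {"tx": 0, "ty": 0, "tz": -4.5, "turn": 0, "jaw": 4.5}
  ]
}}

```text
time_s: 26.4
tool_pos: [0.5213, 0.2696, 0.2712]
orientation: [[0.123, 0.992, 0.001], [0.992, -0.123, 0.0], [0.0, 0.001, -1.0]]
wrist_force: [0.9, 0.8, 0.5]
width: 0.0449
grasp_force: 0.0
```

{"op": "drive_tool", "data": {
  "moves": [
    {"tx": 0, "ty": 0, "tz": -4.5, "turn": 0, "jaw": 4.5},
    {"tx": 0, "ty": 0, "tz": -4, "turn": 0, "jaw": 4.5},
    {"tx": 0, "ty": 0, "tz": 0, "turn": 0, "jaw": 4.5},
    {"tx": 0, "ty": 0, "tz": 0, "turn": 0, "jaw": 4.5}
  ]
}}

```text
time_s: 26.8
tool_pos: [0.5216, 0.2699, 0.3554]
orientation: [[0.122, 0.992, 0.003], [0.992, -0.122, 0.002], [0.002, 0.002, -1.0]]
wrist_force: [-0.4, 1.2, 0.2]
width: 0.0451
grasp_force: 0.0
```

```bash
python3 - <<'E'
from h import *
rem(.5214,.2693,.1243,-7)
c=cam('wrist'); tray(c)
im=c['pixels']; m=(im.max(2)<60).astype('uint8'); k,l,st,ce=cv2.connectedComponentsWithStats(m)
x,y=map(int,proj(c,[.521,.268,.142])); print(x,y)
for i in range(1,k):
    if 150<st[i,4]<3000 and np.hypot(*(ce[i]-[x,y]))<60:
        r=cv2.minAreaRect(np.argwhere(l==i)[:,::-1].astype('float32')); print(st[i],np.round(hit(c,*r[0],.142),4),r[1:])
# side vs first side pictures: compare bench things outside tray/arm/dish
t=cam('top'); t0=cv2.imread('pics/top0.png')[:,:,::-1]; s=cam('side'); s0=cv2.imread('pics/side0.png')[:,:,::-1]
for n,a,b in(('top',t['pixels'],t0),('side',s['pixels'],s0)):
    d=(np.abs(a.astype(int)-b).max(2)>45).astype('uint8'); k,l,st,ce=cv2.connectedComponentsWithStats(d)
    print(n,[tuple(st[i]) for i in range(1,k) if st[i,4]>25])
E
```

```text
t 26.8 pos [0.5216 0.2699 0.3554] yaw -7.02 tilt [ 0.0026  0.002  -1.    ] rem cm [-0.11 -0.06 23.11] turn -0.02 w 0.0451 F [-0.4  1.2  0.2] g 0.0
tray C [0.5198 0.268 ] L [0.076 0.079 0.074 0.08  0.077 0.079 0.074 0.079] ang mod45 [-6.9 -6.9 -6.6 -6.5 -7.  -7.3 -6.9 -6.5] -6.81
311 206
[301 180  18  55 734] [0.5191 0.2678 0.142 ] ((54.06134033203125, 16.66958999633789), 88.45184326171875)
top [(np.int32(24), np.int32(40), np.int32(202), np.int32(440), np.int32(43913)), (np.int32(194), np.int32(186), np.int32(32), np.int32(35), np.int32(511)), (np.int32(227), np.int32(196), np.int32(17), np.int32(18), np.int32(163)), (np.int32(239), np.int32(216), np.int32(17), np.int32(18), np.int32(208)), (np.int32(187), np.int32(226), np.int32(66), np.int32(43), np.int32(1120)), (np.int32(372), np.int32(232), np.int32(9), np.int32(8), np.int32(48)), (np.int32(368), np.int32(234), np.int32(20), np.int32(12), np.int32(89)), (np.int32(222), np.int32(249), np.int32(33), np.int32(24), np.int32(117)), (np.int32(345), np.int32(253), np.int32(46), np.int32(26), np.int32(609)), (np.int32(340), np.int32(279
[... 2363 characters left out ...]
), np.int32(40), np.int32(354)), (np.int32(16), np.int32(261), np.int32(27), np.int32(67), np.int32(337)), (np.int32(337), np.int32(281), np.int32(15), np.int32(15), np.int32(168)), (np.int32(305), np.int32(287), np.int32(32), np.int32(22), np.int32(415)), (np.int32(127), np.int32(300), np.int32(31), np.int32(72), np.int32(881)), (np.int32(289), np.int32(303), np.int32(72), np.int32(79), np.int32(1747)), (np.int32(46), np.int32(329), np.int32(11), np.int32(9), np.int32(69)), (np.int32(354), np.int32(370), np.int32(11), np.int32(19), np.int32(89)), (np.int32(154), np.int32(390), np.int32(14), np.int32(34), np.int32(293)), (np.int32(351), np.int32(396), np.int32(7), np.int32(9), np.int32(28))]
```

```bash
python3 -c "
from plant import job_done; print(job_done())"
```

```text
the job is handed in; nothing more can be done
None
```

The job is handed in at 26.8 s of the 61 s. Both nuts are in the dish, and the tray stands back within about 2 mm and 0.2° of its first place. The bearing, elbow and bolt were still in their bays in my last picture of them, taken tipped with the nuts out. I found no sign that anything round about moved: the final before-and-after check was by image code only, and I put the changes it showed near the wood block down to the arm's shadow.

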